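# Sort peeled and unpeeled roots and the knife into their trays

## Task

Clear the root-peeling bench: lay both pale peeled roots in the cardboard tray, both dark unpeeled roots in the green tray, and the folded knife in the steel tray. Lay each piece flat on the tray's floor, along the tray's long direction, the two roots of a kind side by side and not one on the other. Leave the little amber jar standing where it is.

Things in the scene. Friction and masses are not known exactly. Their poses are not given: they have to be found in the camera images.
- pale_long_c (a point): Long peeled root piece, pale cream, 98 mm long, 20 mm wide and high, straight in the middle, its ends bent a little sideways and thinner; it lies flat and does not roll; rigid, about 30 g. Point at its centre, half-way up (10 mm over its underside); x runs along its length, z up. Starts flat on the bench, turned any way
- pale_short_c (a point): Short thick peeled root piece, pale cream, 78 mm long, 24 mm wide and high, straight in the middle, its ends bent a little sideways and thinner; it lies flat and does not roll; rigid, about 30 g. Point at its centre, half-way up (12 mm over its underside); x runs along its length, z up. Starts flat on the bench, turned any way
- dark_long_c (a point): Long unpeeled root piece, dark brown bark, 98 mm long, 20 mm wide and high, straight in the middle, its ends bent a little sideways and thinner; it lies flat and does not roll; rigid, about 30 g. Point at its centre, half-way up (10 mm over its underside); x runs along its length, z up. Starts flat on the bench, turned any way
- dark_short_c (a point): Short thick unpeeled root piece, dark brown bark, 78 mm long, 24 mm wide and high, straight in the middle, its ends bent a little sideways and thinner; it lies flat and does not roll; rigid, about 35 g. Point at its centre, half-way up (12 mm over its underside); x runs along its length, z up. Starts flat on the bench, turned any way
- knife_c (a point): Folded pocket knife, red handle with steel ends, 100 mm long, 20 mm wide, 18 mm high, about 90 g. Point at its centre, half-way up (9 mm over its underside); x runs along its length, z up. Starts flat on the bench, turned any way
- tray_card: Brown cardboard tray for peeled roots: open tray, fixed to the bench, 140 mm (its x) by 170 mm (its y, the long direction) outside, 22 mm high, walls and floor 5 mm thick (inside 130 by 160 mm, floor top 5 mm over the bench). Origin: centre of its underside on the bench; z up. Turned up to 0.2 rad, in any of three places: left, middle or right, beyond the loose things as the robot sees it
- tray_green: Green plastic tray for unpeeled roots: open tray, fixed to the bench, 140 mm (its x) by 170 mm (its y, the long direction) outside, 22 mm high, walls and floor 5 mm thick (inside 130 by 160 mm, floor top 5 mm over the bench). Origin: centre of its underside on the bench; z up. Turned up to 0.2 rad, in any of three places: left, middle or right, beyond the loose things as the robot sees it
- tray_steel: Bare steel tray for the knife: open tray, fixed to the bench, 140 mm (its x) by 170 mm (its y, the long direction) outside, 22 mm high, walls and floor 5 mm thick (inside 130 by 160 mm, floor top 5 mm over the bench). Origin: centre of its underside on the bench; z up. Turned up to 0.2 rad, in any of three places: left, middle or right, beyond the loose things as the robot sees it
- jar: Small amber glass jar with a black lid, 44 mm across, 50 mm high, standing loose on the bench among the things, its nearest neighbour's centre about 115 mm away or more; to be left standing where it is. Origin: centre of its underside

How it is judged:
By the outcome, as a careful person would: the job done as asked, in the order asked, and still so for the second after the job is handed in, with the robot touching nothing.
It also fails if it takes over 118 s, if anything falls off the work surface, if the arm or the gripper's body presses on something with over 40 N, if the wrist force passes 120 N, or if a joint passes its speed limit or range.

## Robot

A 7-joint arm with a two-finger parallel gripper is mounted at the origin on the work surface. World frame = base frame: x ahead of the robot, y to its left, z up, the work surface at z = 0. Lengths are in m, angles in rad, forces in N, time in s.
With the tool pointing down it reaches from about 0.425 to 0.925 m from the base axis. Payload 6.8 kg.
Tool frame: the origin (TCP) lies on the centre line of the jaws, within the pads' length; the fingertips stand 25 mm ahead of it and the grasp point (between the pads) lies 6 mm ahead of it; z points along the fingers, y is the line along which they close (so a half turn about z gives the same grasp; the last joint's range is limited). The gripper opens to 88 mm and grips with 3 to 60 N. Pads are 20 mm wide; open, the fingers measure 115 mm over their backs; the gripper's body (75 mm by 178 mm) begins 61 mm behind the grasp point.
Start: joints at [1.163, 0.477, 0.022, 1.555, -0.011, 1.109, -0.083], TCP at [0.199, -0.645, 0.248] pointing down, gripper open.
Joint ranges: [-2.96, 2.96], [-0.34, 2.1], [-1.41, 1.46], [0.24, 2.44], [-1.37, 4.51], [0.17, 1.92], [-2.96, 2.96]. Speed limits (rad/s): [2.39, 2.39, 3.14, 3.14, 3.14, 3.14, 3.14].

## Interface

Orientations are given as a unit quaternion [w, x, y, z].
In Python, from workcell import robot gives the robot as it stands.
- The arm moves only by the tool play_rows, never from a script. Its argument "motion" is a list of rows, each an object of numbers: "tx", "ty", "tz": the shift along the world's x, y, z in m; "yaw": the turn about the world's z in degrees; "gripper": the finger opening in m, from 0 to 0.0878. In form: [{"tx": .., "ty": .., "tz": .., "yaw": .., "gripper": ..}, ...]. A call has 1 to 12 rows; each row shifts and turns the commanded pose from where the row before left it; what a row does not reach is not made up. A row lasts 1/10 s, in which the tool goes at most 50 mm and 8.59 degrees, less where a joint would pass 70% of its speed; a pose out of reach is approached as far as the arm can. A call with a gripper value outside its range is refused whole. The fingers move at their own pace and stop on an object; the grip force is fixed at half the most. Time passes only in rows, so rows that do not move let the fingers close. It gives the time, the measured TCP pose, the force, the opening and the grip force at its end, in the units of the state.
- robot.state(): the state, without advancing time (a new reading comes with each control period).
- robot.read_camera(name): name is "scene" or "side" or "wrist"; returns a dict with "frame" (384x512x3 uint8, red, green, blue), "fx", "fy", "cx", "cy" (pixels), "xyz" and "orientation" of the camera in the world; the wrist camera has in their place "hand_eye" (4x4, takes a point from camera to tool coordinates, whose origin is the TCP and whose axes are the flange's). Camera axes: x right, y up, looking along -z (the intrinsics and any distortion apply to the point x, -y, -z); pixel columns grow to the right and rows downward; lengths in m; the calibration is good to about 2 mm. A picture is of the moment at which its call begins: read the wrist's pose just before it. There is no depth.
- robot.close_job(): hands the job in; it is judged then, once.
The state is a dict: "time": time; "qpos": joint angles; "qvel": joint speeds; "tau": joint torques, N m; "tcp_pos": TCP position; "tool_rot": TCP orientation; "contact_force": force on the tool from outside, world axes, zero at the start; "torque": the same for the moment, N m; "grip_width": finger opening in m; "grip_force": force on a finger pad.
Only numpy, scipy, OpenCV 4.12 (cv2) and the standard library are available. Lean on these libraries where they do the work, as an engineer would, in place of code of your own. Each camera call takes 0.05 s, during which the arm holds its last target. There are 200 camera calls.

## Working session

There is one attempt and no reset: what is moved stays moved. The work goes in short steps, Python scripts to look and compute and a tool call to move; the robot and the scene stay as the last step left them, time stands still between calls to the robot, and variables do not carry over. Pictures are saved under pics/ and viewed, at most 14 in all, crops included, and the job is handed in when it is done.

Besides the shell and the picture viewer there is one more tool, called after "Emit:" as a command line: name --argument value ..., lists and objects as JSON in quotes. play_rows: Moves the arm, as the interface text tells. Its arguments: {"type":"object","properties":{"motion":{"type":"array"}},"required":["motion"]}

```bash
mkdir -p pics; cat > h.py <<'E'
import numpy as np, cv2
from scipy.spatial.transform import Rotation as R
from workcell import robot
def rot(q): return R.from_quat([q[1],q[2],q[3],q[0]]).as_matrix()
def snap(name):
    s=robot.state(); c=robot.read_camera(name)
    if name=="wrist":
        T=np.array(c["hand_eye"]); Rt=rot(s["tool_rot"])
        c["R"]=Rt@T[:3,:3]; c["p"]=Rt@T[:3,3]+np.array(s["tcp_pos"])
    else: c["R"]=rot(c["orientation"]); c["p"]=np.array(c["xyz"])
    return c
def ray(c,uv,z):
    uv=np.atleast_2d(uv).astype(float)
    K=np.array([[c["fx"],0,c["cx"]],[0,c["fy"],c["cy"]],[0,0,1]])
    d=np.array(c.get("distortion",np.zeros(5)),float)
    n=cv2.undistortPoints(uv[:,None],K,d)[:,0]
    v=np.c_[n[:,0],-n[:,1],-np.ones(len(n))]@c["R"].T
    return c["p"]+v*((z-c["p"][2])/v[:,2])[:,None]
def save(c,f): cv2.imwrite("pics/"+f,c["frame"][:,:,::-1])
E
python3 - <<'E'
from h import *
for n in("scene","side","wrist"):
    c=snap(n); save(c,n+"0.png"); print(n,{k:v for k,v in c.items() if k not in("frame","R")})
print(robot.state())
E
```

```text
scene {'fx': 446.7823460291158, 'fy': 446.7823460291158, 'cx': 251.25931713141608, 'cy': 190.42258511406618, 'xyz': array([ 1.07028554, -0.62660419,  0.69042664]), 'orientation': array([0.8362583 , 0.41834094, 0.16323939, 0.31466778]), 'p': array([ 1.07028554, -0.62660419,  0.69042664])}
side {'fx': 480.6451591226652, 'fy': 480.6451591226652, 'cx': 257.43690901596455, 'cy': 195.12746092856563, 'xyz': array([0.29789465, 1.00558639, 0.92590032]), 'orientation': array([-0.07447391, -0.04394986,  0.41381576,  0.90624421]), 'p': array([0.29789465, 1.00558639, 0.92590032])}
wrist {'fx': 307.60929761314964, 'fy': 307.60929761314964, 'cx': 256.2050512303211, 'cy': 191.6456253938175, 'hand_eye': array([[-7.02658228e-04,  9.66929164e-01,  2.55044108e-01,
         6.99169588e-02],
       [ 9.99999747e-01,  6.52099261e-04,  2.82791310e-04,
         4.66126001e-04],
       [ 1.07125090e-04,  2.55044243e-01, -9.66929378e-01,
        -1.36076725e-01],
       [ 0.00000000e+00,  0.00000000e+00,  0.00000000e+00,
         1.00000000e+00]]), 'p': array([ 0.26621106, -0.62443717,  0.38288177])}
{'time': 0.15, 'qpos': array([ 1.16285782,  0.47758985,  0.02234005,  1.55614284, -0.01150409,
        1.10928314, -0.0831102 ]), 'qvel': array([-8.46320294e-05, -5.24442656e-04,  1.63121779e-03, -3.70920395e-03,
       -8.16283224e-04, -1.26567199e-03, -7.99788422e-04]), 'tau': array([ 2.43544993e-03, -5.83292985e+01,  1.53664470e+00, -2.72877967e+01,
       -5.42444189e-02,  1.44516863e-02,  1.26579316e-04]), 'tcp_pos': array([ 0.19926182, -0.64451095,  0.24695299]), 'tool_rot': array([-6.33020983e-04,  9.88782002e-01,  1.49364430e-01, -1.36817401e-04]), 'contact_force': array([ 0.88891986, -0.03770082,  0.18788358]), 'torque': array([-0.01471716,  0.01788666,  0.00472597]), 'grip_force': 0.0, 'grip_width': 0.0880811478513649}
```

View pics/scene0.png

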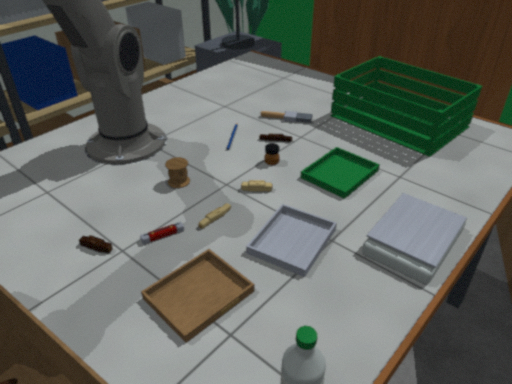

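View pics/side0.png

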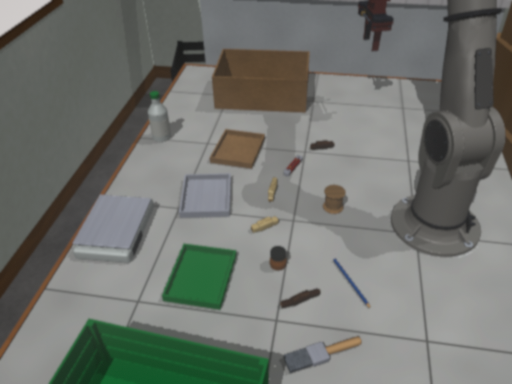

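The two views show the following (scene pixels):
- Dark roots: (95,243) and (275,137).
- Knife: (162,232).
- Pale roots: (215,215) and (257,186).
- Jar: (272,153).
- Trays: card (198,292), steel (292,240), green (340,171).

Next I'll measure these in both views.

```bash
cat >> h.py <<'E'
def blob(c,win,kind):
    """largest blob of a colour kind in window (u0,v0,u1,v1); returns contour"""
    u0,v0,u1,v1=win
    im=c["frame"][v0:v1,u0:u1]; h=cv2.cvtColor(im,cv2.COLOR_RGB2HSV); H,S,V=[h[:,:,i].astype(int) for i in range(3)]
    m={"pale":(S>55)&(H>12)&(H<35)&(V>110),"dark":(V<100),"red":((S>110)&((H<10)|(H>170))),
       "green":(S>110)&(H>45)&(H<80),"card":(S>80)&(H<25),"steel":(S>12)&(H>100)&(H<140)}[kind]
    m=cv2.morphologyEx(m.astype(np.uint8),cv2.MORPH_CLOSE,np.ones((3,3)))
    cs,_=cv2.findContours(m,cv2.RETR_EXTERNAL,cv2.CHAIN_APPROX_NONE)
    return max(cs,key=cv2.contourArea)[:,0]+[u0,v0]
def bar(c,win,kind,z):
    """centre, yaw(deg), length, width of an elongated thing, contour cast on plane z"""
    p=ray(c,blob(c,win,kind),z)[:,:2].astype(np.float32)
    b=cv2.boxPoints(cv2.minAreaRect(p)); e=[b[1]-b[0],b[2]-b[1]]
    e.sort(key=lambda a:-np.hypot(*a)); a=np.degrees(np.arctan2(e[0][1],e[0][0]))%180
    return b.mean(0).round(4),round(float(a),1),[round(float(np.hypot(*x)),4) for x in e]
E
python3 - <<'E'
from h import *
W={"pale_l":("pale",.01,(190,195,238,234),(258,172,284,204)),"pale_s":("pale",.012,(236,174,276,198),(244,210,286,238)),
"dark_a":("dark",.011,(72,228,120,258),(304,136,338,153)),"dark_b":("dark",.01,(254,128,298,145),(274,282,326,310)),
"knife":("red",.009,(132,216,190,248),(278,150,306,180)),"jar":("dark",.045,(260,140,284,158),(266,242,292,262)),
"card":("card",.022,(135,245,262,342),(205,124,270,172)),"steel":("steel",.022,(240,200,342,276),(172,168,238,220)),"green":("green",.022,(295,145,385,198),(158,240,242,312))}
for k,(kind,z,a,b) in W.items():
    for n,w in(("scene",a),("side",b)):
        print(k,n,*bar(snap(n),w,kind,z))
E
```

```text
pale_l scene [ 0.4521 -0.072 ] 89.2 [0.094, 0.0215]
pale_l side [ 0.4594 -0.0714] 89.2 [0.1026, 0.0174]
pale_s scene [0.4488 0.0866] 36.5 [0.0759, 0.0261]
pale_s side [0.4581 0.0781] 40.2 [0.082, 0.034]
dark_a scene [ 0.3318 -0.3228] 17.8 [0.0907, 0.0445]
dark_a side [ 0.3301 -0.3163] 8.4 [0.0776, 0.0459]
dark_b scene [0.3405 0.2961] 40.5 [0.0972, 0.0598]
dark_b side [0.3366 0.3101] 36.0 [0.1059, 0.0263]
knife scene [ 0.4106 -0.1961] 69.0 [0.0644, 0.0296]
knife side [ 0.4098 -0.2018] 69.9 [0.0525, 0.015]
jar scene [0.4035 0.2029] 130.6 [0.0903, 0.0655]
jar side [0.3984 0.2113] 98.7 [0.0495, 0.0443]
card scene [ 0.6066 -0.267 ] 85.0 [0.1748, 0.1508]
card side [ 0.5969 -0.2469] 85.2 [0.1814, 0.1368]
steel scene [ 0.65   -0.0269] 100.3 [0.1929, 0.1502]
steel side [ 0.6427 -0.0053] 100.8 [0.1876, 0.1412]
green scene [0.5881 0.2615] 89.2 [0.1901, 0.1492]
green side [0.5807 0.2864] 89.0 [0.1762, 0.14]
```

Emit:
play_rows --motion '[{"tx": 0.015,"ty": 0.04,"tz": -0.006},{"tx": 0.015,"ty": 0.04,"tz": -0.006},{"tx": 0.015,"ty": 0.04,"tz": -0.006},{"tx": 0.015,"ty": 0.04,"tz": -0.006},{"tx": 0.017,"ty": 0.04,"tz": -0.006},{"tx": 0.017,"ty": 0.04,"tz": -0.006},{"tx": 0.017,"ty": 0.04,"tz": -0.006},{"tx": 0.017,"ty": 0.04,"tz": -0.006},{}]'

```text
invalid input at $.motion[0]: expected keys tx, ty, tz, yaw, gripper
```

```bash
python3 - <<'E'
from h import *
c=snap("wrist"); save(c,"w1.png"); s=robot.state(); print(s["time"],s["tcp_pos"],s["tool_rot"],c["frame"].shape)
E
```

```text
1.1 [ 0.19937745 -0.64489631  0.24768766] [2.60907021e-05 9.88783921e-01 1.49353125e-01 8.90746889e-06] (384, 512, 3)
```

View pics/w1.png

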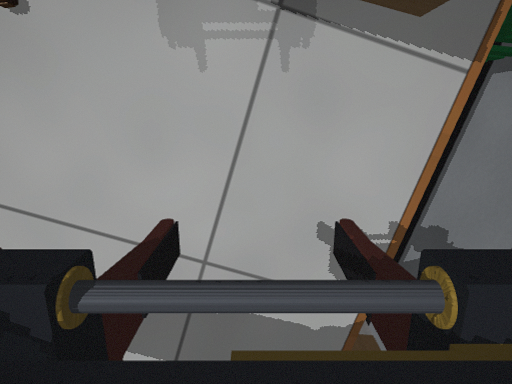

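The move was refused because every row needs all five keys. This view shows only the bare bench between the fingers, with fingertips near (178,222) and (340,222).

Emit:
play_rows --motion '[{"tx": 0.015,"ty": 0.04,"tz": -0.006,"yaw": 0,"gripper": 0.06},{"tx": 0.015,"ty": 0.04,"tz": -0.006,"yaw": 0,"gripper": 0.06},{"tx": 0.015,"ty": 0.04,"tz": -0.006,"yaw": 0,"gripper": 0.06},{"tx": 0.015,"ty": 0.04,"tz": -0.006,"yaw": 0,"gripper": 0.06},{"tx": 0.017,"ty": 0.04,"tz": -0.006,"yaw": 0,"gripper": 0.06},{"tx": 0.017,"ty": 0.04,"tz": -0.006,"yaw": 0,"gripper": 0.06},{"tx": 0.017,"ty": 0.04,"tz": -0.006,"yaw": 0,"gripper": 0.06},{"tx": 0.017,"ty": 0.04,"tz": -0.006,"yaw": 0,"gripper": 0.06},{"tx": 0,"ty": 0,"tz": 0,"yaw": 0,"gripper": 0.06}]'

```text
time: 2.0
tcp_pos: [0.3294, -0.3197, 0.1993]
tool_rot: [-0.001, 0.988, 0.153, 0.0]
contact_force: [-0.5, -0.1, 0.2]
grip_width: 0.0602
grip_force: 0.0
```

```bash
python3 - <<'E'
from h import *
c=snap("wrist"); save(c,"w2.png"); s=robot.state(); print(s["time"],s["tcp_pos"],s["tool_rot"],c["frame"].shape)
E
```

```text
2.05 [ 0.32843582 -0.32263921  0.19968915] [-2.02070020e-04  9.88379167e-01  1.52008482e-01  5.77768777e-05] (384, 512, 3)
```

View pics/w2.png

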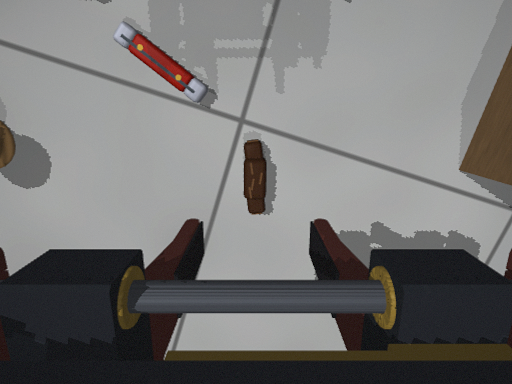

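The dark root is the short one. It lies at (255,177), upright between the fingers, with the knife at (160,62).

```bash
sed -i 's/"pale":/"bark":(S>70)\&(V<140),"pale":/' h.py; cat >> h.py <<'E'
def toolyaw(s=None):
    s=s or robot.state(); m=rot(s["tool_rot"]); return np.degrees(np.arctan2(m[1,0],m[0,0]))
def grasp(win,kind,z,name=None):
    c=snap("wrist"); s=robot.state()
    if name: save(c,name)
    b=bar(c,win,kind,z); d=(b[1]-toolyaw(s)+90)%180-90
    print(round(s["time"],2),"obj",b,"tcp",np.round(s["tcp_pos"],4),"toolyaw",round(toolyaw(s),1),"-> dxy",np.round(b[0]-s["tcp_pos"][:2],4),"dyaw",round(d,1))
E
python3 - <<'E'
from h import *
grasp((200,120,310,222),"bark",.012)
E
```

```text
2.1 obj (array([ 0.3287, -0.3175], dtype=float32), 17.5, [0.0811, 0.0229]) tcp [ 0.3277 -0.3246  0.1999] toolyaw 17.3 -> dxy [0.001  0.0071] dyaw 0.2
```

Emit:
play_rows --motion '[{"tx": 0.001,"ty": 0.007,"tz": -0.03,"yaw": 0,"gripper": 0.06},{"tx": 0,"ty": 0,"tz": -0.045,"yaw": 0,"gripper": 0.06},{"tx": 0,"ty": 0,"tz": -0.045,"yaw": 0,"gripper": 0.06},{"tx": 0,"ty": 0,"tz": -0.03,"yaw": 0,"gripper": 0.06},{"tx": 0,"ty": 0,"tz": -0.02,"yaw": 0,"gripper": 0.06},{"tx": 0,"ty": 0,"tz": 0,"yaw": 0,"gripper": 0.06},{"tx": 0,"ty": 0,"tz": 0,"yaw": 0,"gripper": 0.0},{"tx": 0,"ty": 0,"tz": 0,"yaw": 0,"gripper": 0.0},{"tx": 0,"ty": 0,"tz": 0,"yaw": 0,"gripper": 0.0},{"tx": 0,"ty": 0,"tz": 0,"yaw": 0,"gripper": 0.0},{"tx": 0,"ty": 0,"tz": 0,"yaw": 0,"gripper": 0.0}]'

```text
time: 3.2
tcp_pos: [0.3286, -0.3181, 0.0303]
tool_rot: [0.0, 0.989, 0.149, 0.0]
contact_force: [-0.1, -1.0, 6.1]
grip_width: 0.024
grip_force: 30.5
```

Emit:
play_rows --motion '[{"tx": 0,"ty": 0,"tz": 0.03,"yaw": 0,"gripper": 0},{"tx": 0,"ty": 0,"tz": 0.045,"yaw": 0,"gripper": 0},{"tx": 0.01,"ty": 0.02,"tz": 0.035,"yaw": 4,"gripper": 0},{"tx": 0.02,"ty": 0.04,"tz": 0.02,"yaw": 8,"gripper": 0},{"tx": 0.02,"ty": 0.044,"tz": 0.01,"yaw": 8,"gripper": 0},{"tx": 0.02,"ty": 0.044,"tz": 0.01,"yaw": 8,"gripper": 0},{"tx": 0.02,"ty": 0.044,"tz": 0.01,"yaw": 8,"gripper": 0},{"tx": 0.02,"ty": 0.044,"tz": 0,"yaw": 8,"gripper": 0},{"tx": 0.02,"ty": 0.044,"tz": 0,"yaw": 8,"gripper": 0},{"tx": 0.02,"ty": 0.044,"tz": 0,"yaw": 8,"gripper": 0},{"tx": 0.02,"ty": 0.044,"tz": 0,"yaw": 8,"gripper": 0},{"tx": 0.02,"ty": 0.044,"tz": 0,"yaw": 4,"gripper": 0}]'

```text
time: 4.4
tcp_pos: [0.5187, 0.0957, 0.1899]
tool_rot: [0.0, 0.711, 0.704, 0.0]
contact_force: [0.1, -1.1, -0.5]
grip_width: 0.0237
grip_force: 30.0
```

Emit:
play_rows --motion '[{"tx": 0.023,"ty": 0.044,"tz": 0.01,"yaw": 4,"gripper": 0},{"tx": 0.023,"ty": 0.044,"tz": 0.01,"yaw": 4,"gripper": 0},{"tx": 0.023,"ty": 0.044,"tz": 0,"yaw": 0,"gripper": 0},{"tx": 0.02,"ty": 0.04,"tz": 0,"yaw": 0,"gripper": 0},{"tx": 0,"ty": 0,"tz": 0,"yaw": 0,"gripper": 0},{"tx": 0,"ty": 0,"tz": 0,"yaw": 0,"gripper": 0}]'

```text
time: 5.0
tcp_pos: [0.6062, 0.266, 0.2088]
tool_rot: [-0.0, 0.661, 0.751, -0.0]
contact_force: [-0.0, -0.8, -0.5]
grip_width: 0.0238
grip_force: 30.0
```

```bash
python3 - <<'E'
from h import *
c=snap("wrist"); save(c,"w3.png"); s=robot.state(); print(s["time"],s["tcp_pos"],toolyaw())
E
```

```text
5.05 [0.60638348 0.26438572 0.20888957] 97.18666048234695
```

View pics/w3.png

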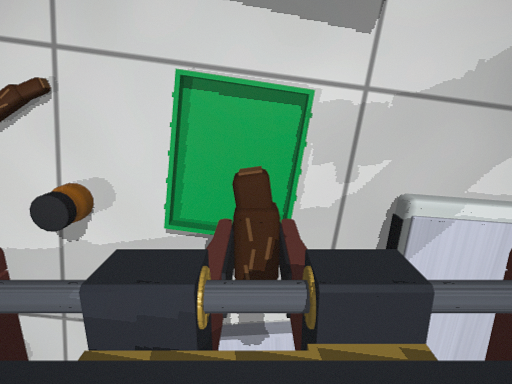

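The green tray's rim corners are at (178,70), (313,91) and (164,229). The fourth is hidden behind the held root. The jar stands at (62,205) and the dark long root is at the left edge.

```bash
cat >> h.py <<'E'
def tray(c,tl,tr,bl):
    """tray centre and long-axis yaw from three outer rim corners (far-left, far-right, near-left), z=.022"""
    a,b,d=ray(c,[tl,tr,bl],.022)[:,:2]; v=a-d
    print("sides",np.linalg.norm(b-a).round(4),np.linalg.norm(v).round(4),"centre",((b+d)/2).round(4),"yaw",np.degrees(np.arctan2(v[1],v[0])).round(1),np.degrees(np.arctan2(*(b-a)[::-1])).round(1)+90)
E
python3 - <<'E'
from h import *
c=snap("wrist"); h=blob(c,(140,55,330,240),"green")
q=cv2.approxPolyDP(cv2.convexHull(h.reshape(-1,1,2)),4,True)[:,0]; print(q.tolist())
tray(c,(178,70),(314,91),(164,229)); s=robot.state(); print(s["tcp_pos"],toolyaw())
E
```

```text
[[176, 67], [314, 89], [290, 218], [213, 233], [164, 226]]
sides 0.1361 0.1692 centre [0.5822 0.2755] yaw 88.1 88.8
[0.60654787 0.26351048 0.20905557] 97.12011116921576
```

Emit:
play_rows --motion '[{"tx": 0.004,"ty": 0.012,"tz": -0.03,"yaw": -8.5,"gripper": 0},{"tx": 0,"ty": 0,"tz": -0.045,"yaw": 0,"gripper": 0},{"tx": 0,"ty": 0,"tz": -0.045,"yaw": 0,"gripper": 0},{"tx": 0,"ty": 0,"tz": -0.03,"yaw": 0,"gripper": 0},{"tx": 0,"ty": 0,"tz": -0.015,"yaw": 0,"gripper": 0},{"tx": 0,"ty": 0,"tz": -0.007,"yaw": 0,"gripper": 0},{"tx": 0,"ty": 0,"tz": 0,"yaw": 0,"gripper": 0},{"tx": 0,"ty": 0,"tz": 0,"yaw": 0,"gripper": 0.036},{"tx": 0,"ty": 0,"tz": 0,"yaw": 0,"gripper": 0.036},{"tx": 0,"ty": 0,"tz": 0,"yaw": 0,"gripper": 0.036}]'

```text
time: 6.1
tcp_pos: [0.6115, 0.2773, 0.0388]
tool_rot: [0.0, 0.715, 0.699, 0.001]
contact_force: [0.3, -0.3, 0.1]
grip_width: 0.0358
grip_force: 0.0
```

Emit:
play_rows --motion '[{"tx": 0,"ty": 0,"tz": 0.04,"yaw": 0,"gripper": 0.036},{"tx": 0,"ty": 0,"tz": 0.045,"yaw": 0,"gripper": 0.036},{"tx": -0.02,"ty": 0.002,"tz": 0.035,"yaw": -5,"gripper": 0.06},{"tx": -0.035,"ty": 0.004,"tz": 0.02,"yaw": -7,"gripper": 0.06},{"tx": -0.04,"ty": 0.004,"tz": 0.02,"yaw": -8,"gripper": 0.06},{"tx": -0.04,"ty": 0.004,"tz": 0,"yaw": -8,"gripper": 0.06},{"tx": -0.04,"ty": 0.004,"tz": 0,"yaw": -8,"gripper": 0.06},{"tx": -0.04,"ty": 0.004,"tz": 0,"yaw": -7,"gripper": 0.06},{"tx": -0.04,"ty": 0.004,"tz": 0,"yaw": -7,"gripper": 0.06},{"tx": -0.02,"ty": 0.002,"tz": 0,"yaw": 0,"gripper": 0.06},{"tx": 0,"ty": 0,"tz": 0,"yaw": 0,"gripper": 0.06},{"tx": 0,"ty": 0,"tz": 0,"yaw": 0,"gripper": 0.06}]'

```text
time: 7.3
tcp_pos: [0.3368, 0.3052, 0.198]
tool_rot: [-0.0, 0.943, 0.332, 0.001]
contact_force: [0.1, 0.4, -0.0]
grip_width: 0.06
grip_force: 0.0
```

```bash
python3 - <<'E'
from h import *
for i in range(3): grasp((190,100,320,225),"bark",.010,"w4.png")
E
```

```text
7.35 obj (array([0.3337, 0.3083], dtype=float32), 35.8, [0.1005, 0.0201]) tcp [0.3373 0.305  0.1978] toolyaw 38.7 -> dxy [-0.0036  0.0033] dyaw -2.9
7.4 obj (array([0.3331, 0.3078], dtype=float32), 35.2, [0.1025, 0.0198]) tcp [0.3374 0.3049 0.1976] toolyaw 38.6 -> dxy [-0.0043  0.0029] dyaw -3.4
7.45 obj (array([0.333 , 0.3078], dtype=float32), 35.0, [0.1025, 0.0197]) tcp [0.3373 0.3048 0.1975] toolyaw 38.6 -> dxy [-0.0043  0.003 ] dyaw -3.6
```

View pics/w4.png

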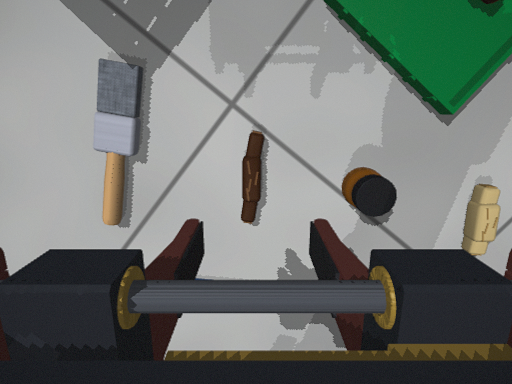

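The dark long root is at (253,177) between the fingers. The jar at (370,190) stays clear of the fingers.

Emit:
play_rows --motion '[{"tx": -0.004,"ty": 0.003,"tz": -0.03,"yaw": -3,"gripper": 0.06},{"tx": 0,"ty": 0,"tz": -0.045,"yaw": 0,"gripper": 0.06},{"tx": 0,"ty": 0,"tz": -0.045,"yaw": 0,"gripper": 0.06},{"tx": 0,"ty": 0,"tz": -0.03,"yaw": 0,"gripper": 0.06},{"tx": 0,"ty": 0,"tz": -0.018,"yaw": 0,"gripper": 0.06},{"tx": 0,"ty": 0,"tz": 0,"yaw": 0,"gripper": 0.06},{"tx": 0,"ty": 0,"tz": 0,"yaw": 0,"gripper": 0.0},{"tx": 0,"ty": 0,"tz": 0,"yaw": 0,"gripper": 0.0},{"tx": 0,"ty": 0,"tz": 0,"yaw": 0,"gripper": 0.0},{"tx": 0,"ty": 0,"tz": 0,"yaw": 0,"gripper": 0.0},{"tx": 0,"ty": 0,"tz": 0,"yaw": 0,"gripper": 0.0}]'

```text
time: 8.55
tcp_pos: [0.332, 0.3081, 0.0298]
tool_rot: [-0.0, 0.952, 0.306, 0.0]
contact_force: [0.5, 0.4, 1.1]
grip_width: 0.0235
grip_force: 0.0
```

Emit:
play_rows --motion '[{"tx": 0,"ty": 0,"tz": 0,"yaw": 0,"gripper": 0},{"tx": 0,"ty": 0,"tz": 0,"yaw": 0,"gripper": 0},{"tx": 0,"ty": 0,"tz": 0.03,"yaw": 0,"gripper": 0},{"tx": 0,"ty": 0,"tz": 0.045,"yaw": 0,"gripper": 0},{"tx": 0.02,"ty": -0.003,"tz": 0.03,"yaw": 5,"gripper": 0},{"tx": 0.04,"ty": -0.006,"tz": 0.015,"yaw": 8,"gripper": 0},{"tx": 0.04,"ty": -0.006,"tz": 0,"yaw": 8,"gripper": 0},{"tx": 0.04,"ty": -0.006,"tz": 0,"yaw": 8,"gripper": 0},{"tx": 0.04,"ty": -0.006,"tz": 0,"yaw": 8,"gripper": 0},{"tx": 0.03,"ty": -0.005,"tz": 0,"yaw": 8,"gripper": 0},{"tx": 0.012,"ty": -0.001,"tz": 0,"yaw": 8,"gripper": 0},{"tx": 0,"ty": 0,"tz": 0,"yaw": 0,"gripper": 0}]'

```text
time: 9.75
tcp_pos: [0.5554, 0.2737, 0.1486]
tool_rot: [-0.0, 0.716, 0.698, -0.0]
contact_force: [-1.8, -0.0, -0.4]
grip_width: 0.02
grip_force: 29.7
```

Emit:
play_rows --motion '[{"tx": -0.001,"ty": 0.002,"tz": -0.03,"yaw": 0,"gripper": 0},{"tx": 0,"ty": 0,"tz": -0.04,"yaw": 0,"gripper": 0},{"tx": 0,"ty": 0,"tz": -0.025,"yaw": 0,"gripper": 0},{"tx": 0,"ty": 0,"tz": -0.013,"yaw": 0,"gripper": 0},{"tx": 0,"ty": 0,"tz": -0.005,"yaw": 0,"gripper": 0},{"tx": 0,"ty": 0,"tz": 0,"yaw": 0,"gripper": 0},{"tx": 0,"ty": 0,"tz": 0,"yaw": 0,"gripper": 0.034},{"tx": 0,"ty": 0,"tz": 0,"yaw": 0,"gripper": 0.034},{"tx": 0,"ty": 0,"tz": 0,"yaw": 0,"gripper": 0.034}]'

```text
time: 10.65
tcp_pos: [0.5534, 0.2773, 0.0375]
tool_rot: [0.0, 0.715, 0.699, 0.001]
contact_force: [0.6, 0.7, 0.0]
grip_width: 0.0337
grip_force: 0.0
```

Emit:
play_rows --motion '[{"tx": 0,"ty": 0,"tz": 0.04,"yaw": 0,"gripper": 0.034},{"tx": 0,"ty": 0,"tz": 0.045,"yaw": 0,"gripper": 0.034},{"tx": -0.01,"ty": -0.02,"tz": 0.035,"yaw": -5,"gripper": 0.06},{"tx": -0.018,"ty": -0.035,"tz": 0.022,"yaw": -7.5,"gripper": 0.06},{"tx": -0.018,"ty": -0.035,"tz": 0.02,"yaw": -7.5,"gripper": 0.06},{"tx": -0.018,"ty": -0.035,"tz": 0,"yaw": -7.5,"gripper": 0.06},{"tx": -0.018,"ty": -0.035,"tz": 0,"yaw": -7.5,"gripper": 0.06},{"tx": -0.018,"ty": -0.035,"tz": 0,"yaw": -7.5,"gripper": 0.06},{"tx": 0,"ty": 0,"tz": 0,"yaw": -7.5,"gripper": 0.06},{"tx": 0,"ty": 0,"tz": 0,"yaw": 0,"gripper": 0.06},{"tx": 0,"ty": 0,"tz": 0,"yaw": 0,"gripper": 0.06}]'

```text
time: 11.75
tcp_pos: [0.4532, 0.0827, 0.199]
tool_rot: [0.0, 0.943, 0.333, 0.001]
contact_force: [-0.2, -0.4, -0.5]
grip_width: 0.06
grip_force: 0.0
```

```bash
python3 - <<'E'
from h import *
for i in range(2): grasp((190,100,320,225),"pale",.012,"w5.png")
save(snap("side"),"side5.png")
E
```

```text
11.8 obj (array([0.4554, 0.0796], dtype=float32), 39.5, [0.0812, 0.0233]) tcp [0.4532 0.083  0.1988] toolyaw 38.9 -> dxy [ 0.0022 -0.0034] dyaw 0.6
11.85 obj (array([0.4557, 0.0795], dtype=float32), 40.7, [0.0813, 0.0236]) tcp [0.4532 0.083  0.1987] toolyaw 38.9 -> dxy [ 0.0025 -0.0035] dyaw 1.8
```

View pics/w5.png

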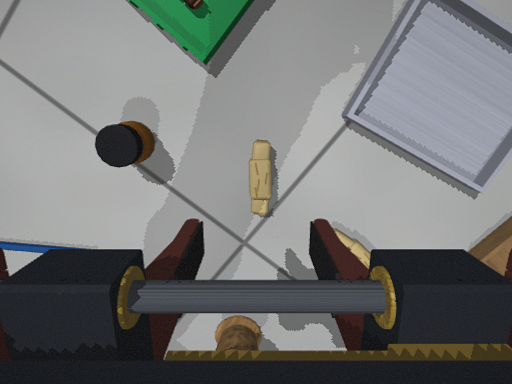

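View pics/side5.png

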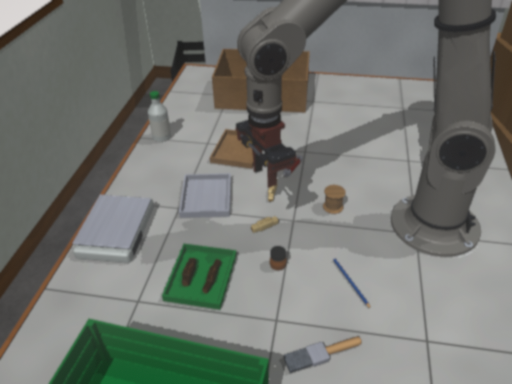

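Both dark roots lie side by side in the green tray, at side-view pixels (190,272) and (212,275). The pale short root is at (260,177) in the wrist view, with nothing near the fingers.

Emit:
play_rows --motion '[{"tx": 0.002,"ty": -0.003,"tz": -0.03,"yaw": 1,"gripper": 0.06},{"tx": 0,"ty": 0,"tz": -0.045,"yaw": 0,"gripper": 0.06},{"tx": 0,"ty": 0,"tz": -0.045,"yaw": 0,"gripper": 0.06},{"tx": 0,"ty": 0,"tz": -0.03,"yaw": 0,"gripper": 0.06},{"tx": 0,"ty": 0,"tz": -0.019,"yaw": 0,"gripper": 0.06},{"tx": 0,"ty": 0,"tz": 0,"yaw": 0,"gripper": 0.06},{"tx": 0,"ty": 0,"tz": 0,"yaw": 0,"gripper": 0.0},{"tx": 0,"ty": 0,"tz": 0,"yaw": 0,"gripper": 0.0},{"tx": 0,"ty": 0,"tz": 0,"yaw": 0,"gripper": 0.0},{"tx": 0,"ty": 0,"tz": 0,"yaw": 0,"gripper": 0.0},{"tx": 0,"ty": 0,"tz": 0,"yaw": 0,"gripper": 0.0},{"tx": 0,"ty": 0,"tz": 0,"yaw": 0,"gripper": 0.0}]'

```text
time: 13.1
tcp_pos: [0.4551, 0.0789, 0.0299]
tool_rot: [0.0, 0.941, 0.339, 0.0]
contact_force: [-0.4, -0.8, 5.2]
grip_width: 0.0241
grip_force: 29.9
```

Emit:
play_rows --motion '[{"tx": 0,"ty": 0,"tz": 0.03,"yaw": 0,"gripper": 0},{"tx": 0,"ty": 0,"tz": 0.045,"yaw": 0,"gripper": 0},{"tx": 0.01,"ty": -0.018,"tz": 0.035,"yaw": 5,"gripper": 0},{"tx": 0.02,"ty": -0.04,"tz": 0.02,"yaw": 5,"gripper": 0},{"tx": 0.02,"ty": -0.04,"tz": 0.02,"yaw": 5,"gripper": 0},{"tx": 0.02,"ty": -0.04,"tz": 0.02,"yaw": 5,"gripper": 0},{"tx": 0.02,"ty": -0.04,"tz": 0.01,"yaw": 5,"gripper": 0},{"tx": 0.02,"ty": -0.04,"tz": 0,"yaw": 5,"gripper": 0},{"tx": 0.02,"ty": -0.04,"tz": 0,"yaw": 5,"gripper": 0},{"tx": 0.02,"ty": -0.04,"tz": 0,"yaw": 5,"gripper": 0},{"tx": 0.02,"ty": -0.04,"tz": 0,"yaw": 5,"gripper": 0},{"tx": 0.005,"ty": 0,"tz": 0,"yaw": 0,"gripper": 0}]'

```text
time: 14.3
tcp_pos: [0.6295, -0.2673, 0.2081]
tool_rot: [0.001, 0.742, 0.671, -0.001]
contact_force: [-0.2, -0.4, -1.2]
grip_width: 0.0236
grip_force: 29.9
```

Emit:
play_rows --motion '[{"tx": 0,"ty": 0,"tz": 0,"yaw": 0,"gripper": 0},{"tx": 0,"ty": 0,"tz": 0,"yaw": 0,"gripper": 0}]'

```text
time: 14.5
tcp_pos: [0.6294, -0.2571, 0.2091]
tool_rot: [-0.001, 0.739, 0.674, 0.0]
contact_force: [-0.6, 0.3, 0.1]
grip_width: 0.0238
grip_force: 29.9
```

```bash
python3 - <<'E'
from h import *
c=snap("wrist"); save(c,"w6.png"); s=robot.state(); print(s["time"],s["tcp_pos"],toolyaw())
E
```

```text
14.55 [ 0.62947249 -0.25690567  0.20941034] 84.79406732848886
```

View pics/w6.png

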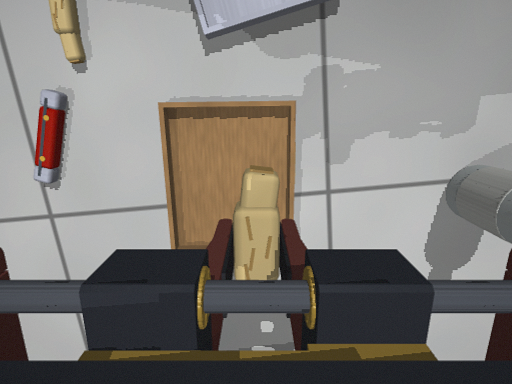

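The card tray's far rim corners are at (160,103) and (296,101); its near side is hidden by the gripper. I'll find its centre from the far rim edge.

```bash
cat >> h.py <<'E'
def tray2(c,tl,tr):
    a,b=ray(c,[tl,tr],.022)[:,:2]; v=(b-a)/np.linalg.norm(b-a); l=np.array([-v[1],v[0]])
    print("w",np.linalg.norm(b-a).round(4),"centre",((a+b)/2-.085*l).round(4),"yaw",np.degrees(np.arctan2(l[1],l[0])).round(1),"right slot",((a+b)/2-.085*l+.028*v).round(4),"left slot",((a+b)/2-.085*l-.028*v).round(4))
E
python3 - <<'E'
from h import *
c=snap("wrist"); tray2(c,(159.5,102),(296,100.5)); s=robot.state(); print(s["tcp_pos"],toolyaw())
E
```

```text
w 0.1379 centre [ 0.6016 -0.2609] yaw 85.4 right slot [ 0.6295 -0.2632] left slot [ 0.5736 -0.2587]
[ 0.62949443 -0.25702696  0.20960842] 84.79991420057165
```

Emit:
play_rows --motion '[{"tx": 0,"ty": -0.006,"tz": -0.03,"yaw": 0.5,"gripper": 0},{"tx": 0,"ty": 0,"tz": -0.045,"yaw": 0,"gripper": 0},{"tx": 0,"ty": 0,"tz": -0.045,"yaw": 0,"gripper": 0},{"tx": 0,"ty": 0,"tz": -0.03,"yaw": 0,"gripper": 0},{"tx": 0,"ty": 0,"tz": -0.017,"yaw": 0,"gripper": 0},{"tx": 0,"ty": 0,"tz": -0.007,"yaw": 0,"gripper": 0},{"tx": 0,"ty": 0,"tz": 0,"yaw": 0,"gripper": 0},{"tx": 0,"ty": 0,"tz": 0,"yaw": 0,"gripper": 0.036},{"tx": 0,"ty": 0,"tz": 0,"yaw": 0,"gripper": 0.036},{"tx": 0,"ty": 0,"tz": 0,"yaw": 0,"gripper": 0.036}]'

```text
time: 15.6
tcp_pos: [0.6304, -0.2652, 0.0365]
tool_rot: [0.001, 0.736, 0.677, 0.0]
contact_force: [-0.1, 0.6, -0.2]
grip_width: 0.0355
grip_force: 0.0
```

Emit:
play_rows --motion '[{"tx": 0,"ty": 0,"tz": 0.04,"yaw": 0,"gripper": 0.036},{"tx": 0,"ty": 0,"tz": 0.045,"yaw": 0,"gripper": 0.036},{"tx": -0.02,"ty": 0.02,"tz": 0.035,"yaw": 1,"gripper": 0.06},{"tx": -0.03,"ty": 0.035,"tz": 0.025,"yaw": 2,"gripper": 0.06},{"tx": -0.03,"ty": 0.035,"tz": 0.02,"yaw": 1,"gripper": 0.06},{"tx": -0.03,"ty": 0.035,"tz": 0,"yaw": 0,"gripper": 0.06},{"tx": -0.03,"ty": 0.035,"tz": 0,"yaw": 0,"gripper": 0.06},{"tx": -0.03,"ty": 0.03,"tz": 0,"yaw": 0,"gripper": 0.06},{"tx": 0,"ty": 0,"tz": 0,"yaw": 0,"gripper": 0.06},{"tx": 0,"ty": 0,"tz": 0,"yaw": 0,"gripper": 0.06},{"tx": 0,"ty": 0,"tz": 0,"yaw": 0,"gripper": 0.06}]'

```text
time: 16.7
tcp_pos: [0.4624, -0.0778, 0.1996]
tool_rot: [0.001, 0.713, 0.702, 0.0]
contact_force: [0.5, -0.0, 0.6]
grip_width: 0.0602
grip_force: 0.0
```

```bash
python3 - <<'E'
from h import *
for i in range(2): grasp((190,100,320,228),"pale",.010,"w7.png")
E
```

```text
16.75 obj (array([ 0.4571, -0.0735], dtype=float32), 87.3, [0.1009, 0.0201]) tcp [ 0.4624 -0.0779  0.1994] toolyaw 89.1 -> dxy [-0.0053  0.0044] dyaw -1.8
16.8 obj (array([ 0.4571, -0.0734], dtype=float32), 87.3, [0.1008, 0.0201]) tcp [ 0.4623 -0.0778  0.1992] toolyaw 89.1 -> dxy [-0.0052  0.0044] dyaw -1.8
```

View pics/w7.png

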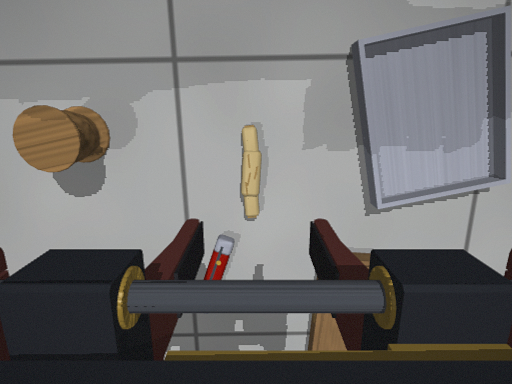

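The pale long root is at (251,172). The steel tray's rim corners are at (350,43), (508,10) and (376,208), the spool is clear on the left, and the knife is at (220,255).

Emit:
play_rows --motion '[{"tx": -0.005,"ty": 0.004,"tz": -0.03,"yaw": -1.5,"gripper": 0.06},{"tx": 0,"ty": 0,"tz": -0.045,"yaw": 0,"gripper": 0.06},{"tx": 0,"ty": 0,"tz": -0.045,"yaw": 0,"gripper": 0.06},{"tx": 0,"ty": 0,"tz": -0.03,"yaw": 0,"gripper": 0.06},{"tx": 0,"ty": 0,"tz": -0.019,"yaw": 0,"gripper": 0.06},{"tx": 0,"ty": 0,"tz": 0,"yaw": 0,"gripper": 0.04},{"tx": 0,"ty": 0,"tz": 0,"yaw": 0,"gripper": 0.0},{"tx": 0,"ty": 0,"tz": 0,"yaw": 0,"gripper": 0.0},{"tx": 0,"ty": 0,"tz": 0,"yaw": 0,"gripper": 0.0},{"tx": 0,"ty": 0,"tz": 0,"yaw": 0,"gripper": 0.0},{"tx": 0,"ty": 0,"tz": 0,"yaw": 0,"gripper": 0.0},{"tx": 0,"ty": 0,"tz": 0,"yaw": 0,"gripper": 0.0}]'

```text
time: 18.0
tcp_pos: [0.4568, -0.0731, 0.0309]
tool_rot: [0.001, 0.721, 0.693, 0.0]
contact_force: [-1.3, -0.4, 7.4]
grip_width: 0.0196
grip_force: 29.8
```

Emit:
play_rows --motion '[{"tx": 0,"ty": 0,"tz": 0.03,"yaw": 0,"gripper": 0},{"tx": 0,"ty": 0,"tz": 0.045,"yaw": 0,"gripper": 0},{"tx": 0.01,"ty": -0.015,"tz": 0.03,"yaw": -1,"gripper": 0},{"tx": 0.02,"ty": -0.03,"tz": 0.015,"yaw": -1,"gripper": 0},{"tx": 0.02,"ty": -0.03,"tz": 0,"yaw": 0,"gripper": 0},{"tx": 0.02,"ty": -0.03,"tz": 0,"yaw": 0,"gripper": 0},{"tx": 0.02,"ty": -0.03,"tz": 0,"yaw": 0,"gripper": 0},{"tx": 0.02,"ty": -0.03,"tz": 0,"yaw": 0,"gripper": 0},{"tx": 0.006,"ty": -0.02,"tz": 0,"yaw": 0,"gripper": 0},{"tx": 0,"ty": 0,"tz": 0,"yaw": 0,"gripper": 0},{"tx": 0,"ty": 0,"tz": 0,"yaw": 0,"gripper": 0}]'

```text
time: 19.1
tcp_pos: [0.5718, -0.2574, 0.1498]
tool_rot: [-0.001, 0.733, 0.68, -0.0]
contact_force: [0.5, 0.4, -0.6]
grip_width: 0.0198
grip_force: 29.8
```

```bash
python3 - <<'E'
from h import *
s=robot.state(); print(s["tcp_pos"],toolyaw(),s["grip_width"])
c=snap("wrist"); save(c,"w8.png")
# steel tray from w7's pose
m=R.from_euler("z",89.1,degrees=True).as_matrix()@np.diag([1.,-1,-1]); T=np.array(c["hand_eye"])
c["R"]=m@T[:3,:3]; c["p"]=m@T[:3,3]+np.array([.4623,-.0778,.1993]); tray(c,(350,43),(508,10),(376,208)); tray2(c,(350,43),(508,10))
E
```

```text
[ 0.5718124  -0.25740102  0.14980111] 85.6503154007378 0.019758123172255067
sides 0.1446 0.1667 centre [ 0.6427 -0.0176] yaw 103.1 100.1
w 0.1446 centre [ 0.6387 -0.0201] yaw 100.1 right slot [ 0.6662 -0.0152] left slot [ 0.6111 -0.025 ]
```

Emit:
play_rows --motion '[{"tx": 0.001,"ty": -0.001,"tz": -0.03,"yaw": 0,"gripper": 0},{"tx": 0,"ty": 0,"tz": -0.04,"yaw": 0,"gripper": 0},{"tx": 0,"ty": 0,"tz": -0.025,"yaw": 0,"gripper": 0},{"tx": 0,"ty": 0,"tz": -0.013,"yaw": 0,"gripper": 0},{"tx": 0,"ty": 0,"tz": -0.005,"yaw": 0,"gripper": 0},{"tx": 0,"ty": 0,"tz": 0,"yaw": 0,"gripper": 0},{"tx": 0,"ty": 0,"tz": 0,"yaw": 0,"gripper": 0.034},{"tx": 0,"ty": 0,"tz": 0,"yaw": 0,"gripper": 0.034},{"tx": 0,"ty": 0,"tz": 0,"yaw": 0,"gripper": 0.034}]'

```text
time: 20.05
tcp_pos: [0.5739, -0.2591, 0.0383]
tool_rot: [0.001, 0.733, 0.68, 0.0]
contact_force: [0.8, -0.2, 0.5]
grip_width: 0.0338
grip_force: 0.0
```

Emit:
play_rows --motion '[{"tx": 0,"ty": 0,"tz": 0.04,"yaw": 0,"gripper": 0.034},{"tx": 0,"ty": 0,"tz": 0.045,"yaw": 0,"gripper": 0.034},{"tx": -0.02,"ty": 0.008,"tz": 0.035,"yaw": -2,"gripper": 0.06},{"tx": -0.04,"ty": 0.014,"tz": 0.022,"yaw": -4,"gripper": 0.06},{"tx": -0.04,"ty": 0.014,"tz": 0.02,"yaw": -4,"gripper": 0.06},{"tx": -0.04,"ty": 0.014,"tz": 0,"yaw": -4,"gripper": 0.06},{"tx": -0.022,"ty": 0.008,"tz": 0,"yaw": -2,"gripper": 0.06},{"tx": 0,"ty": 0,"tz": 0,"yaw": 0,"gripper": 0.06},{"tx": 0,"ty": 0,"tz": 0,"yaw": 0,"gripper": 0.06},{"tx": 0,"ty": 0,"tz": 0,"yaw": 0,"gripper": 0.06}]'

```text
time: 21.05
tcp_pos: [0.4126, -0.2012, 0.1996]
tool_rot: [0.001, 0.821, 0.571, 0.001]
contact_force: [-0.1, -0.5, 0.2]
grip_width: 0.0601
grip_force: 0.0
```

```bash
python3 - <<'E'
from h import *
for i in range(2): grasp((190,100,320,228),"red",.012,"w9.png")
E
```

```text
21.1 obj (array([ 0.4102, -0.1955], dtype=float32), 69.8, [0.0644, 0.0184]) tcp [ 0.4126 -0.2011  0.1994] toolyaw 69.7 -> dxy [-0.0024  0.0056] dyaw 0.1
21.15 obj (array([ 0.4153, -0.1972], dtype=float32), 69.5, [0.0643, 0.0098]) tcp [ 0.4124 -0.201   0.1992] toolyaw 69.7 -> dxy [0.0029 0.0038] dyaw -0.2
```

View pics/w9.png

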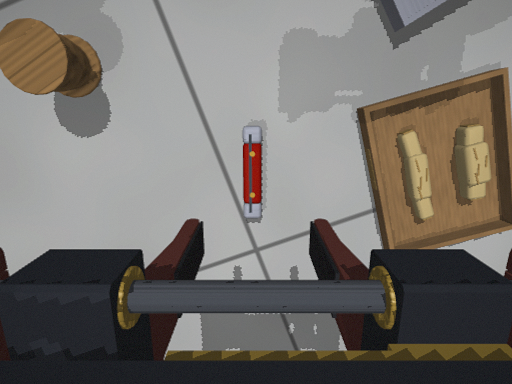

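Both pale roots lie side by side in the card tray, and the knife is at (252,172) between the fingers.

Emit:
play_rows --motion '[{"tx": -0.002,"ty": 0.0055,"tz": -0.03,"yaw": 0,"gripper": 0.06},{"tx": 0,"ty": 0,"tz": -0.045,"yaw": 0,"gripper": 0.06},{"tx": 0,"ty": 0,"tz": -0.045,"yaw": 0,"gripper": 0.06},{"tx": 0,"ty": 0,"tz": -0.03,"yaw": 0,"gripper": 0.06},{"tx": 0,"ty": 0,"tz": -0.02,"yaw": 0,"gripper": 0.06},{"tx": 0,"ty": 0,"tz": 0,"yaw": 0,"gripper": 0.04},{"tx": 0,"ty": 0,"tz": 0,"yaw": 0,"gripper": 0.0},{"tx": 0,"ty": 0,"tz": 0,"yaw": 0,"gripper": 0.0},{"tx": 0,"ty": 0,"tz": 0,"yaw": 0,"gripper": 0.0},{"tx": 0,"ty": 0,"tz": 0,"yaw": 0,"gripper": 0.0},{"tx": 0,"ty": 0,"tz": 0,"yaw": 0,"gripper": 0.0},{"tx": 0,"ty": 0,"tz": 0,"yaw": 0,"gripper": 0.0}]'

```text
time: 22.35
tcp_pos: [0.4096, -0.1955, 0.0295]
tool_rot: [0.0, 0.821, 0.571, 0.0]
contact_force: [0.1, 0.1, 4.1]
grip_width: 0.02
grip_force: 30.0
```

Emit:
play_rows --motion '[{"tx": 0,"ty": 0,"tz": 0.03,"yaw": 0,"gripper": 0},{"tx": 0,"ty": 0,"tz": 0.045,"yaw": 0,"gripper": 0},{"tx": 0.02,"ty": 0.015,"tz": 0.03,"yaw": 3,"gripper": 0},{"tx": 0.035,"ty": 0.026,"tz": 0.015,"yaw": 4,"gripper": 0},{"tx": 0.035,"ty": 0.026,"tz": 0,"yaw": 4,"gripper": 0},{"tx": 0.035,"ty": 0.026,"tz": 0,"yaw": 4,"gripper": 0},{"tx": 0.035,"ty": 0.026,"tz": 0,"yaw": 4,"gripper": 0},{"tx": 0.035,"ty": 0.026,"tz": 0,"yaw": 4,"gripper": 0},{"tx": 0.028,"ty": 0.026,"tz": 0,"yaw": 4,"gripper": 0},{"tx": 0.01,"ty": 0.009,"tz": 0,"yaw": 4,"gripper": 0},{"tx": 0,"ty": 0,"tz": 0,"yaw": 0,"gripper": 0},{"tx": 0,"ty": 0,"tz": 0,"yaw": 0,"gripper": 0}]'

```text
time: 23.55
tcp_pos: [0.6414, -0.0161, 0.1485]
tool_rot: [-0.0, 0.639, 0.769, -0.001]
contact_force: [0.3, 0.0, -1.3]
grip_width: 0.0197
grip_force: 30.0
```

```bash
python3 - <<'E'
from h import *
s=robot.state(); print(s["tcp_pos"],toolyaw(),s["grip_width"])
c=snap("wrist"); save(c,"w10.png")
E
```

```text
[ 0.64138033 -0.01608017  0.14845454] 100.56099465100317 0.019671604205963273
```

View pics/w10.png

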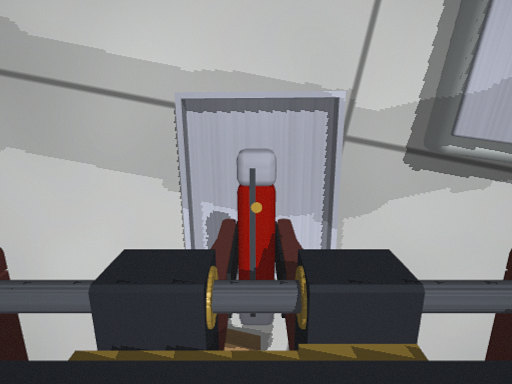

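The knife is held level and centred over the steel tray, in line with it. The tray's far corners are at (176,94) and (344,93).

Emit:
play_rows --motion '[{"tx": 0.001,"ty": 0,"tz": -0.03,"yaw": 0,"gripper": 0},{"tx": 0,"ty": 0,"tz": -0.04,"yaw": 0,"gripper": 0},{"tx": 0,"ty": 0,"tz": -0.025,"yaw": 0,"gripper": 0},{"tx": 0,"ty": 0,"tz": -0.013,"yaw": 0,"gripper": 0},{"tx": 0,"ty": 0,"tz": -0.005,"yaw": 0,"gripper": 0},{"tx": 0,"ty": 0,"tz": 0,"yaw": 0,"gripper": 0},{"tx": 0,"ty": 0,"tz": 0,"yaw": 0,"gripper": 0.04},{"tx": 0,"ty": 0,"tz": 0,"yaw": 0,"gripper": 0.04},{"tx": 0,"ty": 0,"tz": 0,"yaw": 0,"gripper": 0.04}]'

```text
time: 24.5
tcp_pos: [0.6441, -0.0153, 0.0373]
tool_rot: [0.001, 0.638, 0.77, 0.001]
contact_force: [0.4, 1.1, 0.3]
grip_width: 0.039
grip_force: 0.0
```

Emit:
play_rows --motion '[{"tx": 0,"ty": 0,"tz": 0.03,"yaw": 0,"gripper": 0.04},{"tx": 0,"ty": 0,"tz": 0.045,"yaw": 0,"gripper": 0.04},{"tx": 0,"ty": 0,"tz": 0.045,"yaw": 0,"gripper": 0.04},{"tx": 0,"ty": 0,"tz": 0.045,"yaw": 0,"gripper": 0.04},{"tx": 0,"ty": 0,"tz": 0.03,"yaw": 0,"gripper": 0.04},{"tx": 0,"ty": 0,"tz": 0,"yaw": 0,"gripper": 0.04},{"tx": 0,"ty": 0,"tz": 0,"yaw": 0,"gripper": 0.04}]'

```text
time: 25.2
tcp_pos: [0.6435, -0.0154, 0.232]
tool_rot: [0.001, 0.638, 0.77, 0.0]
contact_force: [0.8, -0.7, -0.1]
grip_width: 0.0398
grip_force: 0.0
```

```bash
python3 - <<'E'
from h import *
a=snap("scene")["frame"]; b=snap("side")["frame"]; c=snap("wrist")["frame"]
a=cv2.resize(a[100:356,120:400],(400,366)); b=cv2.resize(b[110:320,140:370],(400,366))
cv2.imwrite("pics/end.png",np.hstack([a,b])[:,:,::-1])
E
```

```text
(no output)
```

View pics/end.png

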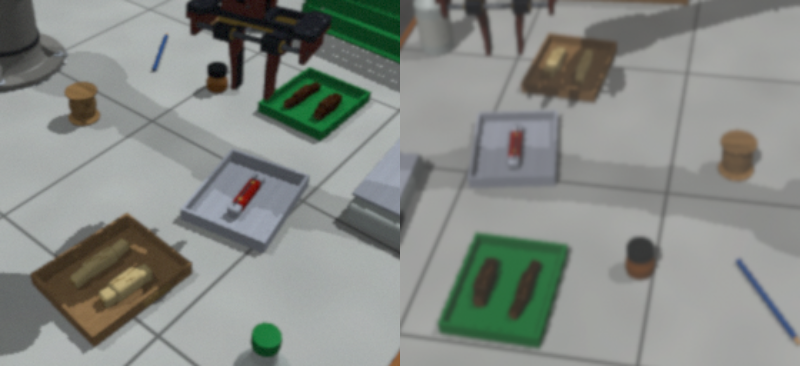

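All five pieces lie flat in their trays along the long direction, and the jar still stands where it was, at (640,258) in the right half of the picture.

```bash
python3 -c "
from workcell import robot
print(robot.close_job())"
```

```text
the job is handed in; nothing more can be done
None
```

The job is handed in: the pale roots are in the cardboard tray, the dark roots in the green tray and the knife in the steel tray, all flat and lengthwise, with the jar untouched; the arm finished at about 25 s of the 118 s allowed.

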